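# Close a topping rail cover over its quarter-turn fastener and hold it shut

## Task

The filter in the refrigerated topping rail has been cleaned and its service cover has to go back down. First turn the black wing of the quarter-turn fastener on the rim anticlockwise (seen from above) until it lies in line with the red marks, which is how it fits through the slot in the cover; then swing the cover down over it, press it fully home against the rim, squeezing the foam gasket flat, and finish while still holding it pressed, because I will lock the fastener while you hold. Leave the jar, the cake and the spatula where they are.

Things in the scene. Friction and masses are not known exactly. Their poses are not given: they have to be found in the camera images.
- unit: Fixed steel refrigerated topping rail. Origin on the worktop under the middle of its compressor compartment; own x = depth (louvred front at -168 mm, back +168), y = length (compartment -160 to +160 mm, three-pan well on to -690), z up. Top at z = 205 mm, pan-lid handles to 239. The service opening's aluminium rim has its upper face at z = 211 mm.
- cover_hinge (a joint): Cover's hinge angle (rad): 0 = shut flat on the rim, grows as the free (-y) edge lifts, 1.57 upright, 1.95 leaning back to +y. Starts at 1.35 to 1.85. A friction hinge (0.25 N m) keeps any angle. From 0.06 down it squeezes a 6 mm foam gasket strip 101 mm from the hinge, which pushes back 10 N when flat; let go, the cover springs up to about 0.03.
- cover: Aluminium cover, 200 mm along the hinge, 135 mm from hinge to free edge, 4 mm thick, 0.3 kg. Origin mid-hinge, in the plate's mid-plane; own x along the hinge, plate to own -y, outer face to +z. Slot 36 mm (along x) by 17 mm, 115 mm from the hinge, for the fastener's wing. On the outer face, 60 mm from the hinge, a black bow handle: 64 mm along x, 8 mm thick, 30 mm out.
- press_spot (a point): Point on the cover's outer face good for pushing: 105 mm from the hinge and 60 mm to the unit's -x of mid length, clear of slot and handle (the plate is solid around it). Axes as the cover's.
- slot (a point): Centre of the cover's slot, on the outer face, 115 mm from the hinge. Axes as the cover's.
- hinge_mid (a point): Mid-point of the hinge axis, fixed on the unit, 65 mm to +y of the unit's origin, z = 213 mm. Axes as the unit's.
- fastener_turn (a joint): Angle of the quarter-turn fastener about its vertical axis (rad), growing anticlockwise from above. 0 = locked, wing along the unit's y, across the slot; 1.57 = along the unit's x, in line with the two red marks on the rim. Stops at -0.03 and 1.62; starts at 0.15 to 0.6; friction 0.06 N m. A wing over 0.3 off the slot's direction catches the coming-down cover's plate.
- wing_top (a point): Centre of the top of the fastener's black wing, on its turning axis, at z = 235 mm, 50 mm to the unit's -y of the unit's origin. The wing (white line along its top) is 28 mm long, 9 mm thick and 17 mm high, its underside 7 mm above the rim. Axes turn with the wing: own y along it.
- rim_mark (a point): Point on the rim's upper face under the fastener's axis, between the two red marks that lie to either side of it along the unit's x (z = 211 mm). Axes as the unit's.
- jar: Amber glass jar with red cap, 56 mm across, 90 mm high, standing on the unit's top at its back, beyond the cover's hinge end. Origin under its centre. Leave alone.
- cake: Round green cake with a red top, 150 mm across, 85 mm high, on a white square 200 mm board on the worktop. Origin under the board's centre. Leave alone.
- spatula: Spatula lying on the worktop. Origin under its middle. Leave alone.

How it is judged:
By the outcome, as a careful person would: the job done as asked, in the order asked, and still so for the second after the job is handed in, while the arm keeps its last pose, push and grip.
It also fails if it takes over 58 s, if anything falls off the work surface, if the arm or the gripper's body presses on something with over 40 N, if the wrist force passes 120 N, or if a joint passes its speed limit or range.

## Robot

A 7-joint arm with a two-finger parallel gripper is mounted at the origin on the work surface. World frame = base frame: x ahead of the robot, y to its left, z up, the work surface at z = 0. Lengths are in m, angles in rad, forces in N, time in s.
With the tool pointing down it reaches from about 0.4 to 0.85 m from the base axis. Payload 4.5 kg.
Tool frame: the origin (TCP) lies on the centre line of the jaws, within the pads' length; the fingertips stand r.tips_ahead ahead of it and the grasp point (between the pads) is the TCP (r.tips_ahead is the distance from the TCP to the fingertips, in m); z points along the fingers, y is the direction in which the jaws open and shut (so a half turn about z gives the same grasp; the last joint's range is limited). The gripper opens to 88 mm and grips with 3 to 60 N. Pads are 18 mm wide; open, the fingers measure 123 mm over their backs; the gripper's body (75 mm by 187 mm) begins 45 mm behind the grasp point.
Start: joints at [1.235, 0.689, -0.195, 1.565, 0.157, 0.902, -0.215], TCP at [0.226, -0.583, 0.258] pointing down, gripper open.
Joint ranges: [-3.01, 3.01], [-0.46, 2.08], [-1.47, 1.51], [0.13, 2.56], [-1, 4.14], [0.04, 2.09], [-2.66, 2.66]. Speed limits (rad/s): [2.57, 2.57, 3.14, 3.14, 3.14, 3.14, 3.14].

## Interface

Orientations are given as a unit quaternion [x, y, z, w].
In Python, from plant import r gives the robot as it stands.
- The arm moves only by the shell command python3 -m inch 'ROWS' [FORCE]. ROWS is JSON, a list of rows, each a list of 5 numbers: the shift along the world's x, y, z in units of 25 mm (1.0 is 25 mm), then the turn about the world's z in units of 6 degrees (1.0 is 6 degrees), then the finger opening in mm, from 0 to 88.1. A call has 1 to 5 rows; each row shifts and turns the commanded pose from where the row before left it; what a row does not reach is not made up. A row lasts 1/10 s, in which the tool goes at most 50 mm and 8.59 degrees, less where a joint would pass 70% of its speed; a pose out of reach is approached as far as the arm can. A call is refused whole if a number of a shift passes 1 or a number of a turn 1, either way. A call with a gripper value outside its range is refused whole. The fingers move at their own pace and stop on an object; FORCE is the grip in N (left out, the last holds). Time passes only in rows, so rows that do not move let the fingers close. It gives the time, the measured TCP pose, the force and the opening at its end, in the units of the state.
- r.get_state(): the state, without advancing time (a new reading comes with each control period).
- r.snapshot(name): name is "scene" or "side" or "wrist"; returns a dict with "pixels" (420x560x3 uint8, red, green, blue), "range_z" (420x560 float32, m along the optical axis (not along the pixel's ray), 0 where there is no reading), "K" (3x3 intrinsics, pixels), "position" and "attitude" of the camera in the world. Camera axes: x right, y up, looking along -z (the intrinsics and any distortion apply to the point x, -y, -z); pixel columns grow to the right and rows downward; lengths in m; the calibration is good to about 2 mm. The wrist camera is an equidistant fisheye: a pixel r from the principal point sees the ray r / f radians off the axis. A picture is of the moment at which its call begins.
- r.finish_job(): hands the job in, once; it reports no verdict.
The state is a dict: "clock": time; "q": joint angles; "qd": joint speeds; "joint_torque": joint torques, N m; "tool_pos": TCP position; "eef_rot": TCP orientation; "contact_force": force on the tool from outside, world axes, zero at the start; "moment": the same for the moment, N m; "opening": opening from 0.0 (shut) to 1.0 (fully open).
Only numpy, scipy, OpenCV 4.12 (cv2) and the standard library are available. Lean on these libraries where they do the work, as an engineer would, in place of code of your own. Each camera call takes 0.05 s, during which the arm holds its last target. There are 200 camera calls.

## Working session

There is one attempt and no reset: what is moved stays moved. The work goes in short steps, Python scripts to look and compute and a shell command to move; the robot and the scene stay as the last step left them, time stands still between calls to the robot, and variables do not carry over. Pictures are saved under pics/ and viewed, about 8 in all and at most 12, crops included, and the job is handed in when it is done.

```bash
ls; mkdir -p pics
cat > h.py <<'E'
import numpy as np, cv2
from scipy.spatial.transform import Rotation as R
from plant import r
def snap(n,f=None):
    s=r.snapshot(n)
    if f: cv2.imwrite('pics/'+f,cv2.cvtColor(s['pixels'],cv2.COLOR_RGB2BGR))
    return s
def att(s):
    a=np.array(s['attitude'],float)
    return a if a.shape==(3,3) else R.from_quat(a).as_matrix()
def pts(s):
    K=s['K'];v,u=np.mgrid[0:420,0:560];z=s['range_z']
    p=np.stack([(u-K[0,2])/K[0,0]*z,-(v-K[1,2])/K[1,1]*z,-z],-1)
    return p@att(s).T+np.array(s['position'])
def ray_plane(s,u,v,h,fish=False):
    K=s['K'];a=(u-K[0,2])/K[0,0];b=(v-K[1,2])/K[1,1]
    if fish:
        t=np.hypot(a,b);k=np.tan(t)/t if t>1e-6 else 1;a*=k;b*=k
    d=att(s)@np.array([a,-b,-1]);o=np.array(s['position'])
    return o+d*(h-o[2])/d[2]
E
python3 - <<'E'
from h import *
a=snap('scene');b=snap('side')
for n,s in(('scene',a),('side',b)):
    print(n,s['position'],s['attitude'],s['K'].tolist())
    cv2.imwrite(f'pics/{n}0.png',cv2.cvtColor(s['pixels'],cv2.COLOR_RGB2BGR))
    np.savez(f'{n}0.npz',**s)
print(r.get_state(),r.tips_ahead)
E
```

```text
pics
scene [1.00773344 0.92977855 0.8623607 ] [0.125825   0.40376713 0.86794142 0.26041864] [[454.3790097539449, 0.0, 285.6769880347555], [0.0, 454.3790097539449, 209.79543927501123], [0.0, 0.0, 1.0]]
side [ 0.08982299 -0.26631961  0.93555005] [ 0.32461028 -0.11832537 -0.34291632  0.87351913] [[502.4295639015583, 0.0, 275.87220100678144], [0.0, 502.4295639015583, 210.9777219300389], [0.0, 0.0, 1.0]]
{'clock': 0.1, 'q': array([ 1.23477273,  0.68985916, -0.19456455,  1.56621215,  0.15734084,
        0.90255572, -0.21508891]), 'qd': array([ 0.00036852, -0.002554  , -0.00056802, -0.00295103, -0.00131332,
        0.00116842,  0.00207082]), 'joint_torque': array([-3.38877246e-03, -5.28502429e+01, -1.27170246e+00, -1.53836936e+01,
       -5.25989465e-02,  1.97454043e-03,  7.01954309e-05]), 'tool_pos': array([ 0.2256851 , -0.58225611,  0.25702436]), 'eef_rot': array([ 9.82938936e-01,  1.83930365e-01, -2.15848919e-04, -7.88990378e-04]), 'contact_force': array([ 0.39778182,  0.44314515, -0.41533263]), 'moment': array([-0.00175255, -0.01495642, -0.03466248]), 'opening': 0.9990025771764484} 0.019
```

View pics/scene0.png

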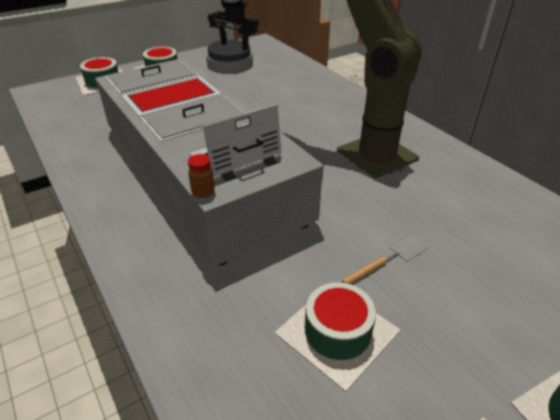

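View pics/side0.png

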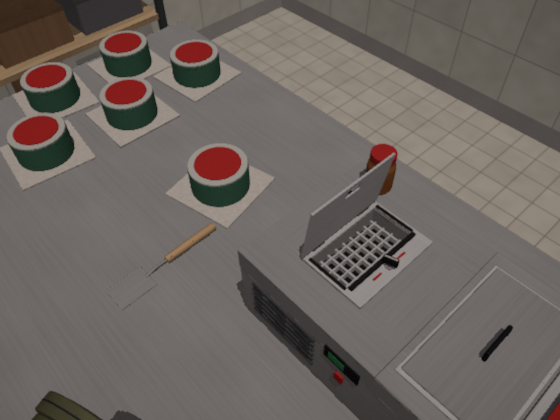

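The side view shows the open cover, about (350,205), the jar behind it at (382,165), two red marks at about (402,255) and (377,277), and the black wing between them at about (390,263). Next I'll measure the marks, the unit's axes and the cover plane.

Run:
```python
from h import *
s=dict(np.load('side0.npz'))
im=s['pixels'];P=pts(s)
hsv=cv2.cvtColor(im,cv2.COLOR_RGB2HSV)
m=(((hsv[...,0]<8)|(hsv[...,0]>172))&(hsv[...,1]>120)&(hsv[...,2]>70)).astype(np.uint8)
m[:235]=0;m[300:]=0;m[:,:350]=0;m[:,440:]=0
n,l,st,c=cv2.connectedComponentsWithStats(m)
C=[]
for i in range(1,n):
    if st[i,4]>4:
        p=ray_plane(s,*c[i],.211);C.append(p);print(c[i],st[i],p,P[int(c[i][1]),int(c[i][0])])
# front edge direction via top plane: points z~.205
t=(abs(P[...,2]-.205)<.004)
# cover plane: pts in cover region
reg=np.zeros(t.shape,bool);poly=np.zeros(t.shape,np.uint8)
cv2.fillPoly(poly,[np.array([[318,212],[380,172],[385,190],[320,240]])],1)
q=P[poly>0];q=q[q[:,2]>.22];mu=q.mean(0);nrm=np.linalg.svd(q-mu)[2][2];print('cover',mu,nrm,np.ptp(q[:,2]),q[:,2].max())
if len(C)>=2:
    d=C[0]-C[1];print('mid',(C[0]+C[1])/2,'len',np.hypot(*d[:2]),'ang',np.degrees(np.arctan2(d[1],d[0])))
big=cv2.resize(im[150:310,290:450],(800,800),interpolation=cv2.INTER_CUBIC)
cv2.imwrite('pics/crop1.png',cv2.cvtColor(big,cv2.COLOR_RGB2BGR)[100:700])
```

```text
[400.57142857 255.07142857] [397 252   8   7  14] [ 0.58900362 -0.02873154  0.211     ] [ 0.58868265 -0.02781624  0.2105854 ]
[376.6875 276.375 ] [373 273   8   7  16] [ 0.52448343 -0.02884085  0.211     ] [ 0.52418237 -0.02757372  0.21105327]
cover [0.55989143 0.07479599 0.28148259] [ 0.01292094 -0.92517516 -0.3793204 ] 0.7154693684654071 0.935550048884057
mid [ 0.55674352 -0.0287862   0.211     ] len 0.06452028682789547 ang 0.09706974650988025
```

View pics/crop1.png

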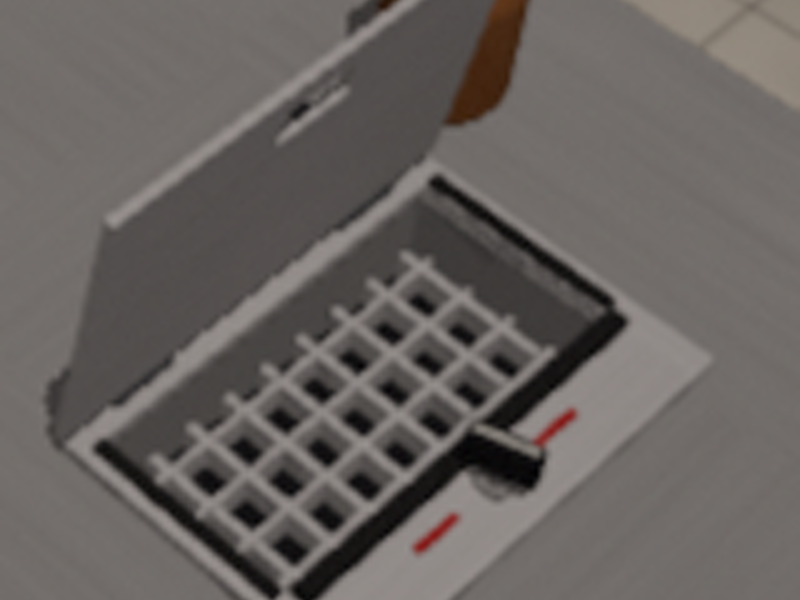

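The marks line up with world x to about 0.1°, so unit yaw is about 0. The wing axis is near (0.557,-0.029), and the wing's white line runs from about px (385,255.6) to (399,263). The cover's depth fit was contaminated by outliers, so I'll redo it, and also get the wing angle and the jar position.

Run:
```python
from h import *
s=dict(np.load('side0.npz'));P=pts(s);im=s['pixels']
a=ray_plane(s,385,255.6,.235);b=ray_plane(s,399,263,.235);d=a-b
print('wing',a,b,(a+b)/2,np.hypot(*d[:2]),'angle from y',np.degrees(np.arctan2(d[1],d[0]))-90)
for n in('side','scene'):
    s=dict(np.load(n+'0.npz'));P=pts(s)
    b=(P[...,0]>.47)&(P[...,0]<.645)&(P[...,1]>.03)&(P[...,1]<.14)&(P[...,2]>.24)&(P[...,2]<.37)
    q=P[b]; 
    if n=='scene': q=q
    k,A=np.polyfit(q[:,2]-.213,q[:,1],1); print(n,len(q),'slope',k,'y at hinge',A,'theta',np.degrees(np.arctan2(1,-k)),'zmax',q[:,2].max(),'x',np.percentile(q[:,0],[0.5,50,99.5]),'res',np.std(q[:,1]-np.polyval([k,A],q[:,2]-.213)))
    hsv=cv2.cvtColor(s['pixels'],cv2.COLOR_RGB2HSV)
    m=((hsv[...,0]<8)|(hsv[...,0]>172))&(hsv[...,1]>120)&(P[...,2]>.285)&(P[...,2]<.31)&(P[...,0]>.3)&(P[...,1]>0)
    print('jar cap',P[m].mean(0),np.ptp(P[m],axis=0),m.sum())
```

```text
wing [ 0.55243486 -0.0193041   0.235     ] [ 0.55768823 -0.0449915   0.235     ] [ 0.55506155 -0.0321478   0.235     ] 0.02621907696067917 angle from y 11.558264235392727
side 2078 slope -0.13000796160633526 y at hinge 0.08510021428932686 theta 82.5926392866126 zmax 0.3481776924610773 x [0.47052226 0.55207379 0.64383448] res 0.0015078537926379023
jar cap [0.69226265 0.1141068  0.29337436] [0.04903988 0.04779685 0.01220282] 337
scene 2692 slope -0.1637122583794855 y at hinge 0.09365119967933509 theta 80.70245640462987 zmax 0.3491633840477376 x [0.4710605  0.56334368 0.64461275] res 0.005284983998218367
jar cap [0.69722161 0.12116836 0.29391575] [0.04849938 0.04937821 0.01200631] 285
```

Measured:
- The cover is at about 1.44 rad, with its hinge at y≈0.086.
- The wing is 11–12° off y.
- The jar is near (0.694,0.117).

With the jaws turned across the wing, the gripper body would reach the cover. So I'll push the wing round with closed fingers, jaws along x.

```bash
python3 -m inch '[[0,0,1,0.5,0],[0,0,1,0.5,0],[0,0,0.6,0.5,0],[0.5,1,0,0.5,0],[0.5,1,0,0.5,0]]' 20
for i in 1 2 3; do python3 -m inch '[[0.5,0.95,0,0.5,0],[0.5,0.95,0,0.5,0],[0.5,0.95,0,0.5,0],[0.5,0.95,0,0.5,0],[0.5,0.95,0,0.5,0]]' | tail -1; done
python3 -m inch '[[0.5,0.95,0,0.5,0],[0.5,0.95,0,0.4,0],[0,0,0,0,0]]'
python3 - <<'E'
from h import *
s=snap('wrist','w1.png');np.savez('w1.npz',**s);st=r.get_state();print(st['tool_pos'],R.from_quat(st['eef_rot']).as_matrix()[:,1],s['K'][0],s['position'],st['q'],st['contact_force'])
E
```

```text
clock: 0.6
tool_pos: [0.2506, -0.5326, 0.3227]
eef_rot: [0.951, 0.311, -0.0, 0.0]
contact_force: [0.9, 1.3, -1.2]
opening: 0.573
opening: 0.116
opening: 0.006
opening: 0.003
clock: 2.4
tool_pos: [0.465, -0.1251, 0.3229]
eef_rot: [0.725, 0.688, 0.002, -0.0]
contact_force: [-0.6, -0.6, 0.3]
opening: 0.002
[ 0.46380889 -0.12739935  0.32259308] [ 9.98429716e-01 -5.60186532e-02 -1.11877592e-04] [325.1922621    0.         282.64499648] [ 0.46857601 -0.05385582  0.45015082] [ 0.55451942  0.4546613  -0.5716881   1.88568585  0.30968486  0.88992124
 -0.22439205] [-0.5137344  -0.21660526  0.27146236]
```

View pics/w1.png

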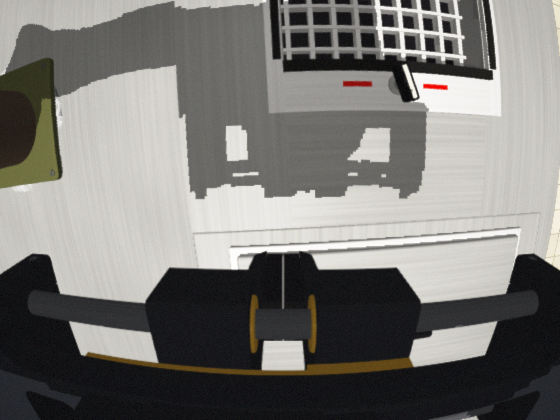

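The wrist view shows the red marks at about (357,84) and (435,87), and the wing's white line from about (400,66) to (412,99). I'll measure those precisely.

Run:
```python
from h import *
s=dict(np.load('w1.npz'));im=s['pixels'];hsv=cv2.cvtColor(im,cv2.COLOR_RGB2HSV)
m=(((hsv[...,0]<8)|(hsv[...,0]>172))&(hsv[...,1]>150)&(hsv[...,2]>100)).astype(np.uint8);m[120:]=0
n,l,st,c=cv2.connectedComponentsWithStats(m);C=[]
for i in range(1,n):
    if st[i,4]>10: p=ray_plane(s,*c[i],.211,True);C.append(p);print(c[i],st[i,:4],p)
print('mid',sum(C)/len(C))
w=(hsv[...,1]<60)&(hsv[...,2]>170);w=w.astype(np.uint8);w[:, :392]=0;w[:,422:]=0;w[:62]=0;w[104:]=0
n,l,st,c=cv2.connectedComponentsWithStats(w)
for i in range(1,n):
    if st[i,4]>8:
        v,u=np.nonzero(l==i);a,b=v.argmin(),v.argmax()
        p,q=[ray_plane(s,u[v==k].mean(),k,.235,True) for k in(v.min(),v.max())];d=p-q
        print(st[i],p,q,(p+q)/2,np.hypot(*d[:2]),np.degrees(np.arctan2(d[1],d[0]))-90)
```

```text
[356.5625     83.2578125] [343  81  29   5] [ 0.52447284 -0.02585268  0.211     ]
[435.13684211  86.35789474] [424  84  23   6] [ 0.58886535 -0.02582237  0.211     ]
mid [ 0.5566691  -0.02583753  0.211     ]
[403  64  14  34 144] [ 0.5541937  -0.01403769  0.235     ] [ 0.56018998 -0.03708521  0.235     ] [ 0.55719184 -0.02556145  0.235     ] 0.023814781285554535 14.583344391589009
[412  73  10  30 178] [ 0.56254868 -0.01995824  0.235     ] [ 0.5630229 -0.0404865  0.235    ] [ 0.56278579 -0.03022237  0.235     ] 0.020533730644821144 1.323356445437227
```

```bash
python3 -m inch '[[0.58,0.8,0,0.53,0],[0.58,0.8,0,0,0],[0.58,0.8,0,0,0],[0.58,0.8,0,0,0],[0,0,-0.8,0,0]]' >/dev/null
python3 -m inch '[[0,0,-0.8,0,0],[0,0,-0.8,0,0],[0,0,-0.8,0,0],[0,0,-0.06,0,0],[0,0,0,0,0]]'
python3 -m inch '[[0.32,0,0,0,0],[0.32,0,0,0,0],[0,0,0,0,0]]'
python3 -m inch '[[0.2,0,0,0,0],[0.2,0,0,0,0],[0.2,0.04,0,0,0]]'
```

```text
clock: 3.45
tool_pos: [0.521, -0.0501, 0.2411]
eef_rot: [0.709, 0.705, -0.001, -0.0]
contact_force: [-0.4, 0.2, 0.3]
opening: 0.005
clock: 3.75
tool_pos: [0.5395, -0.049, 0.2421]
eef_rot: [0.709, 0.705, 0.001, 0.001]
contact_force: [-0.5, 0.6, -0.6]
opening: 0.005
clock: 4.05
tool_pos: [0.549, -0.0486, 0.2406]
eef_rot: [0.708, 0.706, -0.004, -0.002]
contact_force: [-9.0, -0.8, 3.1]
opening: 0.006
```

```bash
python3 -m inch '[[0.2,0,0,0,0],[0.16,0.06,0,0,0],[0.16,0.06,0,0,0],[0,0,0,0,0]]'
python3 -m inch '[[0.1,0.08,0,0,0],[0.1,0.08,0,0,0],[0,0.05,0,0,0],[0,0,0,0,0]]'
python3 - <<'E'
from h import *
s=snap('wrist','w2.png');np.savez('w2.npz',**s);st=r.get_state();print(st['tool_pos'],st['contact_force'])
t=snap('side');cv2.imwrite('pics/c2.png',cv2.cvtColor(cv2.resize(np.hstack([t['pixels'][200:320,330:450],s['pixels'][130:250,250:370]]),None,fx=3.3,fy=3.3,interpolation=2),4))
E
```

```text
clock: 4.45
tool_pos: [0.5653, -0.0462, 0.2409]
eef_rot: [0.709, 0.705, -0.001, 0.0]
contact_force: [-1.8, -4.3, -0.8]
opening: 0.003
clock: 4.85
tool_pos: [0.5696, -0.0418, 0.2408]
eef_rot: [0.709, 0.705, -0.002, 0.0]
contact_force: [-3.4, -6.0, -0.7]
opening: 0.008
[ 0.56959158 -0.04179363  0.24085256] [-2.51033005 -5.66905492  1.24536943]
```

View pics/w2.png

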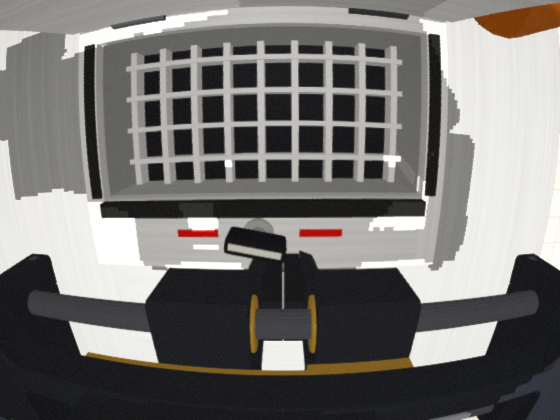

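The wing's white line now runs (230,246)–(283,255), about 10° short of the marks. The fingertip is on its right end, so a few more mm in +y should finish it.

```bash
python3 -m inch '[[0,0.08,0,0,0],[0,0.08,0,0,0],[0,0,0,0,0]]'
cat > wing.py <<'E'
from h import *
import sys
s=snap('wrist','w%s.png'%sys.argv[1]);im=s['pixels'];hsv=cv2.cvtColor(im,cv2.COLOR_RGB2HSV)
m=(((hsv[...,0]<8)|(hsv[...,0]>172))&(hsv[...,1]>150)&(hsv[...,2]>100)).astype(np.uint8)
n,l,st,c=cv2.connectedComponentsWithStats(m);C=[]
for i in range(1,n):
    p=ray_plane(s,*c[i],.211,True)
    if st[i,4]>10 and abs(p[1]+.027)<.02 and .49<p[0]<.62: C.append(p);print('mark',c[i],p)
mid=sum(C)/len(C);print('mid',mid)
# dark wing pixels (top and sides) near axis
g=((hsv[...,2]<45)).astype(np.uint8)
n,l,st,c=cv2.connectedComponentsWithStats(g)
for i in range(1,n):
    p=ray_plane(s,*c[i],.23,True)
    if 100<st[i,4]<4000 and np.hypot(*(p-mid)[:2])<.03:
        v,u=np.nonzero(l==i);(cx,cy),wh,a=cv2.minAreaRect(np.stack([u,v],1).astype(np.float32));print('dark',(cx,cy),wh,a,p)
print(r.get_state()['contact_force'])
E
python3 wing.py 3
```

```text
clock: 5.25
tool_pos: [0.5698, -0.0412, 0.2409]
eef_rot: [0.71, 0.704, -0.003, 0.002]
contact_force: [-1.6, -11.0, 0.5]
opening: 0.003
mark [197.0729927  234.00729927] [ 0.52491788 -0.02605061  0.211     ]
mark [319.82291667 233.13541667] [ 0.58893466 -0.02576088  0.211     ]
mid [ 0.55692627 -0.02590574  0.211     ]
[ -2.59948013 -10.36662534   0.79774775]
```

```bash
python3 -c "
import cv2
a=cv2.imread('pics/w3.png')[210:290,170:350];cv2.imwrite('pics/w3c.png',cv2.resize(a,None,fx=4.4,fy=4.4,interpolation=2))"
```

```text
(no output)
```

View pics/w3c.png

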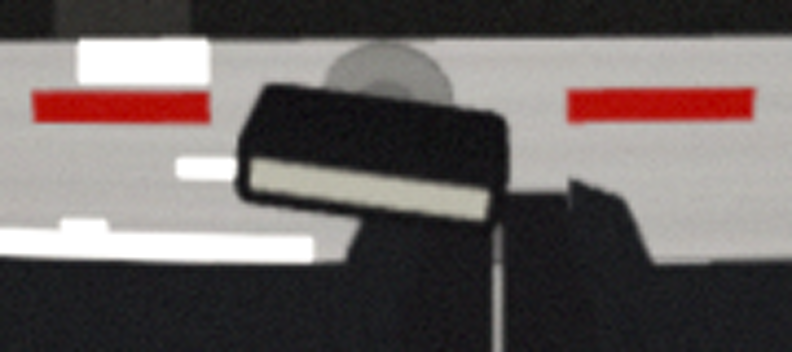

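The wing is still about 7° short (white line (250,175)–(490,205) in the crop). The contact lies too near the axis, so I'll shift outward and push there.

```bash
python3 -m inch '[[0.16,-0.1,0,0,0],[0.16,0,0,0,0],[0,0.1,0,0,0],[0,0.05,0,0,0],[0,0,0,0,0]]'
python3 wing.py 4; python3 -c "
import cv2
a=cv2.imread('pics/w4.png')[210:290,150:330];cv2.imwrite('pics/w4c.png',cv2.resize(a,None,fx=4.4,fy=4.4,interpolation=2))"
```

```text
clock: 5.8
tool_pos: [0.5771, -0.0403, 0.2405]
eef_rot: [0.71, 0.704, -0.004, 0.002]
contact_force: [-2.7, -11.7, 0.1]
opening: 0.007
mark [184.80232558 235.8372093 ] [ 0.52530272 -0.02610322  0.211     ]
mark [305.73867596 235.29268293] [ 0.58889306 -0.02579905  0.211     ]
mid [ 0.55709789 -0.02595114  0.211     ]
[ -2.65359645 -12.04035503  -0.55859897]
```

View pics/w4c.png

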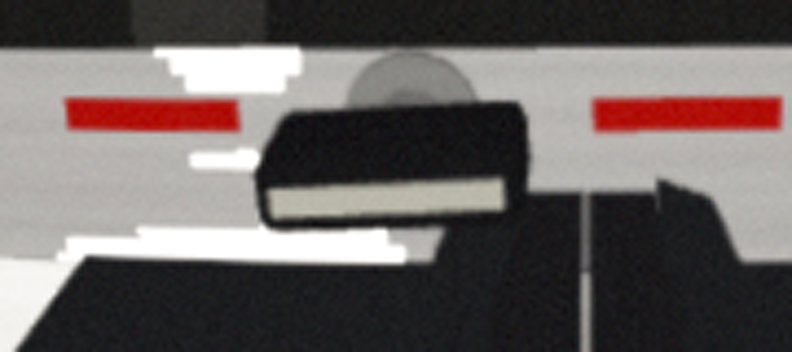

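The wing is now within about 2–3° of the marks (white line (268,203)–(505,194) in the crop, slightly past level towards the stop). Next I'll retract, rise and cross over behind the cover.

```bash
python3 -m inch '[[0,-0.4,0,0,0],[0,-0.4,0,0,0],[0,0,0.5,0,0],[0,0,1,0,0],[0,0,1,0,0]]'
python3 -m inch '[[-0.6,0,1,0,0],[-0.6,0,1,0,0],[-0.6,0,1,0,0],[-0.6,0,0.9,0,0],[-0.6,0,0,0,0]]' 
python3 -m inch '[[0,0.9,0,0,0],[0,0.9,0,0,0],[0,0.9,0,0,0],[0,0.9,0,0,0],[0,0.9,0,0,0]]'
python3 -m inch '[[0,0.9,0,0,0],[0,0.9,0,0,0],[0,0.7,0,0,0],[0,0,0,0,0]]'
python3 - <<'E'
from h import *
s=snap('side','s3.png');np.savez('s3.npz',**s)
P=pts(s)
b=(P[...,0]>.47)&(P[...,0]<.645)&(P[...,1]>.03)&(P[...,1]<.14)&(P[...,2]>.24)&(P[...,2]<.35)
q=P[b];print(np.degrees(np.arctan2(1,-np.polyfit(q[:,2],q[:,1],1)[0])))
print(r.get_state()['tool_pos'])
E
```

```text
clock: 6.35
tool_pos: [0.5788, -0.0532, 0.3054]
eef_rot: [0.708, 0.706, 0.001, -0.0]
contact_force: [0.5, -0.0, 1.2]
opening: 0.01
clock: 6.85
tool_pos: [0.505, -0.0525, 0.4055]
eef_rot: [0.708, 0.706, 0.004, 0.003]
contact_force: [0.1, 1.2, 0.2]
opening: 0.007
clock: 7.35
tool_pos: [0.5035, 0.0604, 0.4026]
eef_rot: [0.708, 0.706, 0.002, 0.0]
contact_force: [1.2, 0.5, 1.0]
opening: 0.007
clock: 7.75
tool_pos: [0.5029, 0.1248, 0.4026]
eef_rot: [0.706, 0.708, 0.002, -0.001]
contact_force: [0.0, -0.2, -0.3]
opening: 0.008
82.60453201345908
[0.50321905 0.12241004 0.40225222]
```

View pics/s3.png

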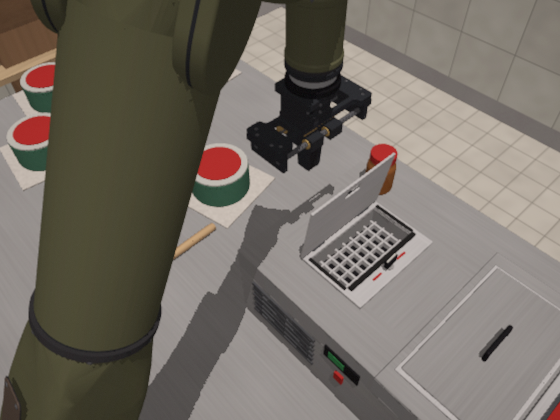

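The side view shows the wing at (390,262) lying in line with the red marks. The gripper is behind the cover, and the cover and jar haven't moved. Now down and swing it shut along an arc.

```bash
python3 -m inch '[[-0.24,0,-0.8,0,0],[0,0,-0.8,0,0],[0,0,-0.8,0,0],[0,0,-0.48,0,0],[0,0,0,0,0]]'
python3 -m inch '[[0,-0.6,0,0,0],[0,-0.6,0,0,0],[0,-0.5,0,0,0],[0,0,0,0,0]]'
python3 -m inch '[[0,-0.45,-0.13,0,0],[0,-0.45,-0.13,0,0],[0,-0.4,-0.18,0,0],[0,0,0,0,0]]'
```

```text
clock: 8.3
tool_pos: [0.4969, 0.1192, 0.3282]
eef_rot: [0.709, 0.705, -0.001, -0.0]
contact_force: [-0.8, -0.6, -0.1]
opening: 0.007
clock: 8.7
tool_pos: [0.498, 0.0762, 0.3299]
eef_rot: [0.71, 0.705, 0.0, 0.001]
contact_force: [0.2, -0.0, 0.1]
opening: 0.005
clock: 9.1
tool_pos: [0.497, 0.0429, 0.3172]
eef_rot: [0.71, 0.705, -0.001, -0.0]
contact_force: [-0.2, -0.2, 0.6]
opening: 0.003
```

```bash
cat > cov.py <<'E'
from h import *
for n in('side','scene'):
    s=snap(n);P=pts(s)
    b=(P[...,0]>.53)&(P[...,0]<.65)&(P[...,1]>-.06)&(P[...,1]<.14)&(P[...,2]>.218)&(P[...,2]<.36)
    q=P[b]-[0,.086,.213];th=np.degrees(np.arctan2(q[:,2],-q[:,1]));rho=np.hypot(q[:,1],q[:,2]);k=rho>.05
    print(n,k.sum(),np.percentile(th[k],[5,25,50,75,95]),np.percentile(rho,98))
E
python3 cov.py
```

```text
side 806 [ 5.98756189 55.19946232 56.40664276 56.94912771 59.06145992] 0.13435625391850572
scene 1530 [55.68284499 56.90876845 57.87599548 59.27535197 79.69110854] 0.1317096810017388
```

The cover is following, at about 57°. Continuing along the arc.

```bash
python3 -m inch '[[0,-0.35,-0.25,0,0],[0,-0.35,-0.3,0,0],[0,-0.33,-0.38,0,0],[0,-0.33,-0.42,0,0],[0,0,0,0,0]]'
python3 -m inch '[[0,-0.2,-0.4,0,0],[0,-0.25,-0.35,0,0],[0,-0.25,-0.35,0,0],[0,-0.25,-0.2,0,0],[0,0,0,0,0]]'
python3 cov.py
```

```text
clock: 9.7
tool_pos: [0.4961, 0.009, 0.2825]
eef_rot: [0.709, 0.705, -0.002, -0.001]
contact_force: [-1.0, 0.3, 0.1]
opening: 0.006
clock: 10.2
tool_pos: [0.4968, -0.0138, 0.251]
eef_rot: [0.709, 0.705, -0.001, -0.0]
contact_force: [-0.5, 0.1, 0.2]
opening: 0.004
side 1554 [ 7.32898957  8.19531792  9.14607795 43.23459548 48.21280865] 0.18237880228615908
scene 1418 [ 8.22032958  9.38105688 11.44666407 49.3628059  59.49695048] 0.1745834653318346
```

The cover is at about 9°. Now press down slowly.

```bash
python3 -m inch '[[0,-0.1,-0.2,0,0],[0,-0.1,-0.2,0,0],[0,0,-0.15,0,0],[0,0,0,0,0]]'
python3 -m inch '[[0,0,-0.1,0,0],[0,0,-0.1,0,0],[0,0,0,0,0]]'
python3 -m inch '[[0,0,-0.1,0,0],[0,0,-0.1,0,0],[0,0,0,0,0]]'
```

```text
clock: 10.7
tool_pos: [0.4974, -0.0175, 0.2379]
eef_rot: [0.709, 0.706, -0.0, -0.0]
contact_force: [-0.3, -0.4, 0.0]
opening: 0.006
clock: 11.0
tool_pos: [0.4974, -0.0175, 0.2344]
eef_rot: [0.709, 0.706, -0.0, 0.001]
contact_force: [-3.2, -2.3, 12.8]
opening: 0.004
clock: 11.3
tool_pos: [0.4975, -0.0175, 0.2337]
eef_rot: [0.709, 0.706, -0.0, 0.003]
contact_force: [-14.4, -3.1, 55.1]
opening: 0.004
```

The tip is at z≈0.2147, against 0.215 for a shut cover, so it's home. 55 N is more than needed, so I'll ease it to about 25 N.

```bash
python3 -m inch '[[0,0,-0.0,0,0],[0,0,0.13,0,0],[0,0,0,0,0],[0,0,0,0,0]]'
python3 - <<'E'
from h import *
s=snap('side');np.savez('s5.npz',**s);P=pts(s)
b=(P[...,0]>.59)&(P[...,0]<.65)&(P[...,1]>-.04)&(P[...,1]<.08)&(P[...,2]<.23)&(P[...,2]>.2)
q=P[b];print('plate z',len(q),np.median(q[:,2]),'slope deg',np.degrees(np.arctan(np.polyfit(-q[:,1],q[:,2],1)[0])))
w=snap('wrist','w5.png');st=r.get_state();print(st['tool_pos'],st['contact_force'],st['clock'])
cv2.imwrite('pics/c5.png',cv2.cvtColor(np.hstack([cv2.resize(s['pixels'][170:320,290:440],(400,400)),cv2.resize(w['pixels'][150:300,200:350],(400,400))]),4))
E
```

```text
clock: 11.7
tool_pos: [0.4974, -0.0175, 0.2341]
eef_rot: [0.709, 0.706, -0.0, 0.002]
contact_force: [-6.2, -1.5, 28.1]
opening: 0.008
plate z 281 0.21397122230906618 slope deg -0.49318950471497963
[ 0.49743922 -0.01753115  0.23415786] [-7.32863422 -2.38915044 27.73931119] 11.8
```

View pics/c5.png

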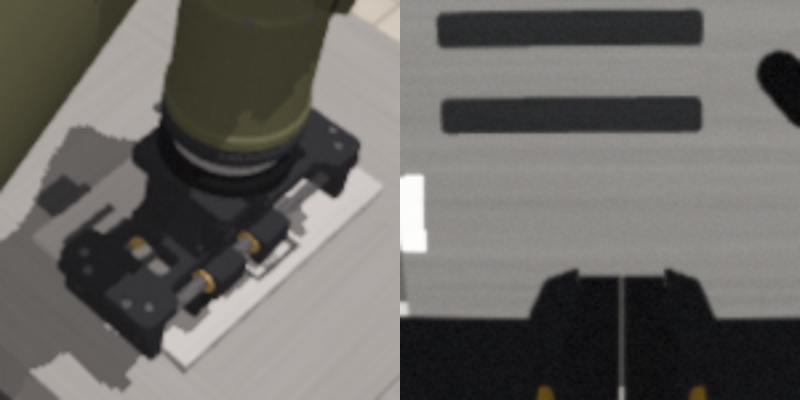

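The cover is lying flat: plate z≈0.214 and tilt about -0.5°, which is within noise. The fingertips are holding it at about 28 N, and it could only go flat if the wing had passed through the slot. Handing in.

```bash
python3 -m inch '[[0,0,0,0,0],[0,0,0,0,0]]' && python3 -c "
from plant import r
print(r.finish_job())"
```

```text
clock: 12.0
tool_pos: [0.4975, -0.0175, 0.2342]
eef_rot: [0.709, 0.706, -0.0, 0.002]
contact_force: [-7.3, -2.6, 26.7]
opening: 0.003
the job is handed in; nothing more can be done
None
```

The cover is down and fully home, and the arm is still holding it pressed for you to lock. I handed the job in at 12.0 s.

- **Fastener:** I pushed the wing anticlockwise with closed fingers. It started about 13° off the unit's y and ended in line with the red marks, about 2–3° past them towards the stop. It took a second push further out, because the first one stalled about 7° short.
- **Cover:** I swung it down from behind and pressed near press_spot. Depth readings put the plate at z ≈ 0.214 m with −0.5° tilt, which is within noise. The fingertips were at z ≈ 0.215 m, the height of a shut cover's outer face.
- **Holding force:** It is steady at about 27 N downward. It reached 55 N for a moment at the fingertips while pressing, and I eased it straight away. That is well below the 120 N wrist limit. There is also a sideways force of about 7 N.
- **Not checked:** I did not see the wing in the slot after closing, because the gripper hid it. I infer it passed through because the plate lies flat. I also did not re-measure the jar, cake and spatula at the end. The arm's path kept clear of all three.

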